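# Turn the nest plate over against the scale's edge

## Task

Two white bottle nest plates lie on the filling bench; one is upside down, with its plain side up and its two round pockets hidden. Bring that one to the front edge (the robot's side) of the bench scale's low platform, stand it on its short end against that edge and tip it over onto the platform, so that it ends flat with its pockets up, wholly on the platform and square to it, its length running from front to back. Leave the other plate where it is.

Things in the scene. Friction and masses are not known exactly. Their poses are not given: they have to be found in the camera images.
- plate_center (a point): Centre (half-way up) of the white nest plate to turn: a flat block 120 (x axis) x 60 (y) x 12 mm (z), 0.08-0.14 kg, with two round pockets 46 mm wide, 7 deep in one face. z points out of the plain face: up at the start, down when done. It starts flat on the bench, left or right of the scale. Pinched lightly (12 N) across its width near one end, it swivels between the fingers as that end rises.
- platform (a point): Centre of the top face of the bench scale's low platform, an aluminium block fixed to the bench: 200 (x axis, front to back, away from the robot) x 220 mm (y axis), its top 35 mm above the bench, z up. Its front edge, the vertical 35 mm high face on the robot's side, lies at x = -100 mm in this frame. Behind it, from x = +115 mm, stands the scale's terminal, 75 mm high.
- spare_center (a point): Centre (half-way up) of the other nest plate, of the same make and size, lying pockets up on the bench on the other side. To be left alone.
Things that resemble listed ones, but are neither listed nor needed, are in the scene too. Leave any brown or yellow look-alike of the part that bears plate_center alone.

How it is judged (in metres and radians):
On the way:
1. the plate stands on its short end (within 25 degrees of upright) at the platform's front edge: its centre at most 45 mm before or 30 mm beyond that edge and less than 90 mm above the bench (angle between plate_center's own z axis and vertical between 1.134 and 2.007 rad and angle between plate_center's own y axis and vertical between 1.2 and 1.94 rad and x of plate_center in the frame of platform between -0.145 and -0.07 m and z of plate_center in the frame of platform below 0.055 m), for 0.1 s.
At the end, for the whole second after the job is handed in: The plate rests flat (within 8 degrees), pockets up, on the platform, its length within 17 degrees of front-to-back, its centre within 50 mm (front to back) and 90 mm (sideways) of the platform's centre; the other plate is within 30 mm of its start (angle between plate_center's own z axis and vertical above 3 rad and x of plate_center in the frame of platform between -0.05 and 0.05 m and y of plate_center in the frame of platform between -0.09 and 0.09 m and z of plate_center in the frame of platform below 0.012 m and angle between the x axis of plate_center and the x axis of platform, either way round below 0.3 rad and linear speed of plate below 0.02 m/s and distance of spare_center from where it was at the start of the episode below 0.03 m); the robot touches nothing.
It fails at once if the other plate is moved by more than 30 mm (distance of spare_center from where it was at the start of the episode above 0.03 m).
It also fails if it takes over 56 s, if anything falls off the work surface, if the arm or the gripper's body presses on something with over 40 N, if the wrist force passes 120 N, or if a joint passes its speed limit or range.

## Robot

A 6-joint arm with a two-finger parallel gripper is mounted at the origin on the work surface. World frame = base frame: x ahead of the robot, y to its left, z up, the work surface at z = 0. Lengths are in mm, angles in rad, forces in N, time in s.
With the tool pointing down it reaches from about 325 to 875 mm from the base axis. Payload 4.4 kg.
Tool frame: the origin (TCP) lies at the very end of the fingers, on their centre line; the grasp point (between the pads) lies 19 mm behind it; z points along the fingers, y is the line along which they close (so a half turn about z gives the same grasp; the last joint's range is limited). The gripper opens to 85 mm and grips with 20 to 120 N. Pads are 22 mm wide; open, the fingers measure 114 mm over their backs; the gripper's body (76 mm by 85 mm) begins 54 mm behind the grasp point. The pads swing forward as they close: fully open they stand 13 mm farther back than shut.
Start: joints at [-1.44, 0.207, 1.542, -0, 1.393, -0.15], TCP at [159.334, -552.485, 203.382] pointing down, gripper open.
Joint ranges: [-2.73, 2.73], [-0.86, 2.22], [0.23, 2.46], [-1.11, 4.25], [0.08, 2.63], [-2.82, 2.82]. Speed limits (rad/s): [2.79, 2.79, 3.14, 3.14, 3.14, 3.14].

## Interface

Orientations are given as [roll, pitch, yaw] about the fixed x, y, z axes, in that order (R = Rz(yaw) Ry(pitch) Rx(roll)).
In Python, from bench import ctrl gives the robot as it stands.
- The arm moves only by the tool carry_out, never from a script. Its argument "rows" is a list that holds one entry, the list of rows, each a list of 7 numbers: the shift along the tool's x, y, z in mm, then the turn, a rotation vector about the tool's x, y, z in degrees, then the gripper's target within -1 to 1 (fully open at 1, half-way at 0, shut at -1). A call has 1 to 12 rows; each row is the pose to reach, as a shift and turn from the pose commanded when the call began, along the tool's axes at that moment; what a row does not reach only later rows make up. A row lasts 1/8 s, in which the tool goes at most 62.5 mm and 10.7 degrees, less where a joint would pass 70% of its speed; a pose out of reach is approached as far as the arm can. A call with a gripper value outside its range is refused whole. The fingers move at their own pace and stop on an object; the grip force is fixed at half the most. Time passes only in rows, so rows that repeat a pose let the fingers close. It gives the time, the measured TCP pose, the force, the opening and the grip force at its end, in the units of the state.
- ctrl.get_state(): the state, without advancing time (a new reading comes with each control period).
- ctrl.camera(name): name is "side" or "top"; returns a dict with "image" (384x512x3 uint8, red, green, blue), "fx", "fy", "cx", "cy" (pixels), "k1" (the pictures are not rectified: a ray, as slopes to the right and down, at radius r is drawn at 1 + k1 r^2 times it, then the intrinsics apply), "cam_to_world" (4x4, takes a point from camera to world coordinates). Camera axes: x right, y up, looking along -z (the intrinsics and any distortion apply to the point x, -y, -z); pixel columns grow to the right and rows downward; lengths in mm; the calibration is good to about 2 mm. A picture is of the moment at which its call begins. There is no depth.
- ctrl.finish_job(): hands the job in; it is judged then, once.
The state is a dict: "time": time; "qpos": joint angles; "qvel": joint speeds; "joint_torque": joint torques, N m; "eef_pos": TCP position; "tcp_rot": TCP orientation; "contact_force": force on the tool from outside, world axes, zero at the start; "moment": the same for the moment, N m; "width": finger opening in mm; "grasp_force": force on a finger pad.
Only numpy, scipy, OpenCV 4.12 (cv2) and the standard library are available. Lean on these libraries where they do the work, as an engineer would, in place of code of your own. Each camera call takes 0.05 s, during which the arm holds its last target. There are 200 camera calls.

## Working session

There is one attempt and no reset: what is moved stays moved. The work goes in short steps, Python scripts to look and compute and a tool call to move; the robot and the scene stay as the last step left them, time stands still between calls to the robot, and variables do not carry over. Pictures are saved under pics/ and viewed, at most 10 in all, crops included, and the job is handed in when it is done.

Besides the shell and the picture viewer there is one more tool, called after "Request:" as name(argument=value, ...), one argument or row to a line, values as JSON. carry_out: Moves the arm, as the interface text tells. Its arguments: {"type":"object","properties":{"rows":{"type":"array","items":{"type":"array","items":{"type":"array","items":{"type":"number"}}}}},"required":["rows"]}

```bash
mkdir -p pics; ls; cat > h.py <<'E'
import numpy as np, cv2
from bench import ctrl
def K(c): return np.array([[c['fx'],0,c['cx']],[0,c['fy'],c['cy']],[0,0,1.]])
def ray2plane(c,uv,z):
    p=cv2.undistortPointsIter if 0 else None
    out=[]
    for u,v in uv:
        d=np.array([(u-c['cx'])/c['fx'],(v-c['cy'])/c['fy']]); s=d.copy()
        for _ in range(30): s=d/(1+c['k1']*(s@s))
        T=np.array(c['cam_to_world']); r=T[:3,:3]@np.array([s[0],-s[1],-1]); o=T[:3,3]
        out.append(o+r*(z-o[2])/r[2])
    return np.array(out)
def proj(c,P):
    T=np.array(c['cam_to_world']); q=(np.atleast_2d(P)-T[:3,3])@T[:3,:3]
    s=np.c_[q[:,0],-q[:,1]]/-q[:,2:3]; s=s*(1+c['k1']*(s**2).sum(1,keepdims=True))
    return s*[c['fx'],c['fy']]+[c['cx'],c['cy']]
def snap(n,f):
    c=ctrl.camera(n); cv2.imwrite(f,c['image'][:,:,::-1]); return c
E
python3 - <<'E'
from h import *
import pickle
for n in('side','top'):
    c=snap(n,f'pics/{n}0.png'); pickle.dump(c,open(n+'.pkl','wb'))
    print(n,c['fx'],c['k1'],np.round(c['cam_to_world'],2).tolist())
a=cv2.imread('pics/top0.png');cv2.imwrite('pics/t0b.png',cv2.resize(a,(800,600)))
print(ctrl.get_state())
E
```

```text
pics
side 397.0358402395611 -0.13840573133597842 [[-0.85, 0.38, -0.37, 87.66], [-0.53, -0.62, 0.58, 831.15], [-0.02, 0.69, 0.73, 907.8], [0.0, 0.0, 0.0, 1.0]]
top 437.8407340640195 -0.11321937522394737 [[0.01, 0.99, -0.13, 356.86], [-1.0, 0.0, -0.02, 154.76], [-0.02, 0.13, 0.99, 1422.36], [0.0, 0.0, 0.0, 1.0]]
{'time': 0.1, 'qpos': array([-1.44050065e+00,  2.07344540e-01,  1.54281522e+00, -1.55702295e-05,
        1.39352382e+00, -1.50474673e-01]), 'qvel': array([ 0.00166787, -0.00281429, -0.00370447,  0.00111729, -0.00049611,
        0.00174851]), 'joint_torque': array([-3.89652905e-04, -3.84090865e+01, -2.92548341e+01, -2.56393387e-04,
        4.84424017e-03, -1.17004424e-05]), 'eef_pos': array([ 159.22975908, -551.7340281 ,  202.33445336]), 'tcp_rot': array([-3.13952306e+00, -2.98297735e-04,  2.80772801e-01]), 'contact_force': array([-0.55044281, -0.38877864,  0.4868871 ]), 'moment': array([0.00245993, 0.03868625, 0.05070876]), 'grasp_force': 0.0, 'width': 85.46441795335402}
```

View pics/t0b.png

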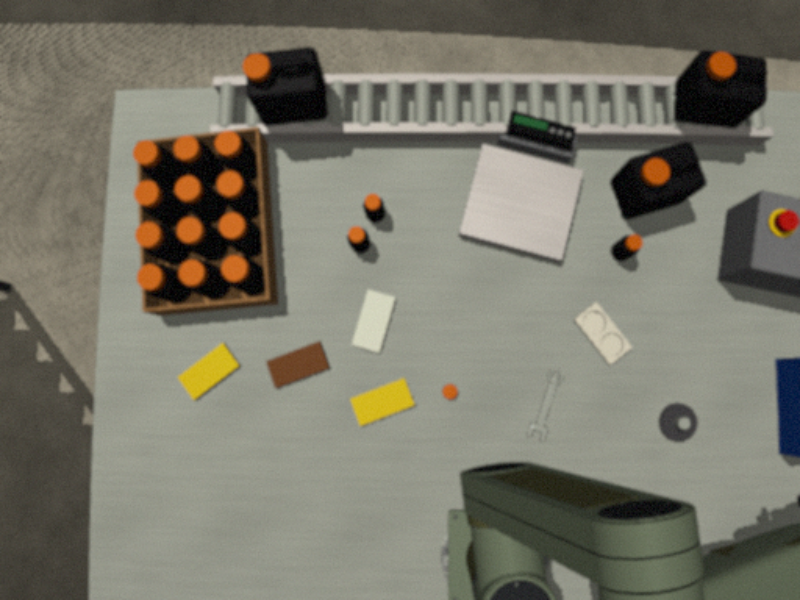

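View pics/side0.png

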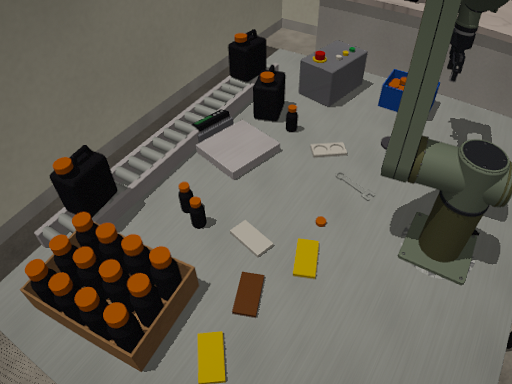

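The upside-down plate is the plain white one at (373,321) in the top view. The platform corners are near (486,145), (582,168), (563,262) and (460,233), and the spare is at (603,333). Next I'll measure the poses.

```bash
python3 - <<'E'
from h import *
import pickle
def meas(n,seeds):
    c=pickle.load(open(n+'.pkl','rb')); im=c['image'].astype(int)
    for nm,(u,v),z in seeds:
        m=np.zeros((386,514),np.uint8)
        cv2.floodFill(c['image'].copy(),m,(u,v),0,(5,)*3,(5,)*3,4|cv2.FLOODFILL_MASK_ONLY|(255<<8))
        cn=max(cv2.findContours(m[1:-1,1:-1],cv2.RETR_EXTERNAL,cv2.CHAIN_APPROX_NONE)[0],key=len)
        P=ray2plane(c,cn[:,0,:].astype(float),z)[:,:2].astype(np.float32)
        print(n,nm,[np.round(x,2) for x in cv2.minAreaRect(P)],np.round(cv2.boxPoints(cv2.minAreaRect(P))).tolist(),cn[:,0].min(0),cn[:,0].max(0))
meas('top',[('plate',(239,205),12),('spare',(386,213),12),('platform',(333,130),35)])
meas('side',[('plate',(251,238),12),('platform',(240,148),35)])
E
```

```text
top plate [array([480.31, 249.33]), array([ 53.65, 113.1 ]), np.float64(74.59)] [[419.0, 238.0], [528.0, 208.0], [542.0, 260.0], [433.0, 290.0]] [227 187] [250 222]
top spare [array([ 453.05, -223.09]), array([117.17,  50.22]), np.float64(30.86)] [[390.0, -232.0], [416.0, -275.0], [516.0, -215.0], [490.0, -171.0]] [372 195] [396 231]
top platform [array([729.16, -58.97]), array([214.27, 193.4 ]), np.float64(75.37)] [[609.0, -138.0], [796.0, -187.0], [850.0, 20.0], [663.0, 69.0]] [296  94] [371 164]
side plate [array([478.03, 250.84]), array([ 57.63, 117.89]), np.float64(74.21)] [[413.0, 239.0], [527.0, 207.0], [543.0, 263.0], [429.0, 295.0]] [230 220] [272 254]
side platform [array([725.33, -56.8 ]), array([217.78, 193.29]), np.float64(75.01)] [[604.0, -137.0], [791.0, -187.0], [847.0, 23.0], [660.0, 73.0]] [198 120] [278 171]
```

```bash
cat > g.py <<'E'
# usage: python3 g.py x y z tilt yaw ; prints row(shift,rotvec deg) from the present pose. tilt<0: fingers point away from robot
import sys; from h import *
from scipy.spatial.transform import Rotation as R
s=ctrl.get_state(); p=s['eef_pos']; C=R.from_euler('xyz',s['tcp_rot'])
print('t',round(s['time'],2),'pos',np.round(p,1),'F',np.round(s['contact_force'],1),'w',round(s['width'],1),'g',round(s['grasp_force'],1),'q',np.round(s['qpos'],2))
M=C*R.from_euler('x',-np.pi); e=M.as_euler('ZYX',degrees=True); print('yaw,tilt,roll',np.round(e,1))
a=sys.argv[1:]
if a:
    x,y,z,t,w=map(float,a)
    G=R.from_euler('ZYX',[w,t,0],degrees=True)*R.from_euler('x',np.pi)
    print('row',np.round(C.inv().apply(np.array([x,y,z])-p),1).tolist(),np.round((C.inv()*G).as_rotvec(degrees=True),1).tolist())
E
python3 g.py 438.5 261 150 0 -15.3; python3 g.py 438.5 261 150 -40 -15.3
```

```text
t 0.1 pos [ 159.2 -551.7  202.3] F [-0.6 -0.4  0.5] w 85.5 g 0.0 q [-1.44  0.21  1.54 -0.    1.39 -0.15]
yaw,tilt,roll [16.1 -0.   0.1]
row [493.5, -703.4, 53.9] [-0.1, 0.0, 31.4]
t 0.1 pos [ 159.2 -551.7  202.3] F [-0.6 -0.4  0.5] w 85.5 g 0.0 q [-1.44  0.21  1.54 -0.    1.39 -0.15]
yaw,tilt,roll [16.1 -0.   0.1]
row [493.5, -703.4, 53.9] [-11.1, 39.0, 30.0]
```

Request:
carry_out(
  rows=[
    [[493,-703,54,0,0,-148.6,1],[493,-703,54,0,0,-148.6,1],[493,-703,54,0,0,-148.6,1],[493,-703,54,0,0,-148.6,1],[493,-703,54,0,0,-148.6,1],[493,-703,54,0,0,-148.6,1],[493,-703,54,0,0,-148.6,1],[493,-703,54,0,0,-148.6,1],[493,-703,54,0,0,-148.6,1],[493,-703,54,0,0,-148.6,1],[493,-703,54,0,0,-148.6,1],[493,-703,54,0,0,-148.6,1]],
  ],
)

```text
time: 1.6
eef_pos: [402.5, 157.7, 156.1]
tcp_rot: [-3.142, 0.001, 2.538]
contact_force: [1.3, -1.0, 0.4]
width: 85.2
grasp_force: 0.0
```

```bash
python3 g.py 438.5 261 150 0 164.7;python3 g.py 438.5 261 80 40 164.7
```

```text
t 1.6 pos [402.5 157.7 156.1] F [ 1.3 -1.   0.4] w 85.2 g 0.0 q [ 0.17 -0.06  1.93 -0.    1.27 -0.79]
yaw,tilt,roll [145.4   0.    0. ]
row [29.1, 105.5, 6.1] [-0.0, 0.0, -19.3]
t 1.6 pos [402.5 157.7 156.1] F [ 1.3 -1.   0.4] w 85.2 g 0.0 q [ 0.17 -0.06  1.93 -0.    1.27 -0.79]
yaw,tilt,roll [145.4   0.    0. ]
row [29.1, 105.5, 76.1] [-6.7, -39.6, -18.5]
```

Request:
carry_out(
  rows=[
    [[29,105,40,0,0,-19,1],[29,105,40,0,0,-19,1],[29,105,76,-6.7,-39.6,-18.5,1],[29,105,76,-6.7,-39.6,-18.5,1],[29,105,76,-6.7,-39.6,-18.5,1],[29,105,76,-6.7,-39.6,-18.5,1],[29,105,76,-6.7,-39.6,-18.5,1],[29,105,76,-6.7,-39.6,-18.5,1]],
  ],
)

```text
time: 2.6
eef_pos: [437.2, 257.8, 78.9]
tcp_rot: [-3.137, 0.696, 2.872]
contact_force: [-0.0, 0.1, 0.4]
width: 85.2
grasp_force: 0.0
```

```bash
python3 g.py 438.5 261 5 40 164.7; python3 - <<'E'
from h import *
c=snap('side','pics/s1.png'); a=c['image'][180:300,170:330,::-1]; b=snap('top','pics/tt.png')['image'][150:270,170:330,::-1]
cv2.imwrite('pics/s1c.png',np.vstack([cv2.resize(a,(400,300)),cv2.resize(b,(400,300))]))
E
```

```text
t 2.6 pos [437.2 257.8  78.9] F [-0.   0.1  0.4] w 85.2 g 0.0 q [ 0.73  0.12  2.14 -0.97  0.72  0.14]
yaw,tilt,roll [164.6  39.9   0.3]
row [47.1, 3.7, 57.0] [-0.3, -0.1, -0.1]
```

View pics/s1c.png

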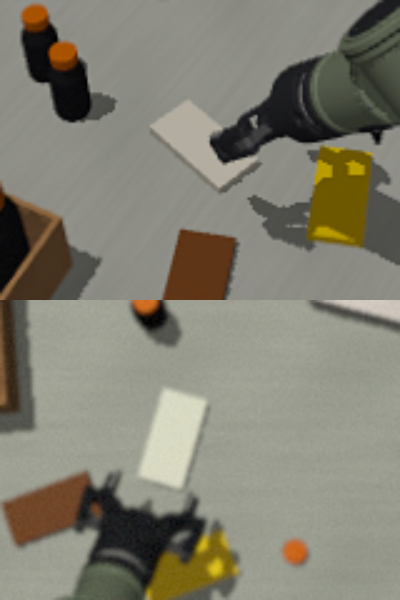

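The hand is behind the near end of the plate, with the fingers straddling its width, the brown block to the left and the yellow one to the right. The fingers clear both, so I'll descend.

Request:
carry_out(
  rows=[
    [[25,4,32,0,0,0,1],[43,4,52,0,0,0,1],[47,4,57,0,0,0,1],[47,4,57,0,0,0,1]],
  ],
)

```text
time: 3.2
eef_pos: [440.8, 265.9, 15.3]
tcp_rot: [-3.135, 0.683, 2.866]
contact_force: [-0.0, 0.5, 0.1]
width: 85.5
grasp_force: 0.0
```

```bash
python3 g.py 438.5 261 5 40 164.7
```

```text
t 3.2 pos [440.8 265.9  15.3] F [-0.   0.5  0.1] w 85.5 g 0.0 q [ 0.74  0.29  2.12 -1.11  0.65  0.34]
yaw,tilt,roll [164.2  39.1   0.4]
row [7.2, -5.2, 7.5] [-0.7, -0.9, -0.4]
```

```bash
python3 g.py 438.5 261 4 33 164.7
```

```text
t 3.2 pos [440.8 265.9  15.3] F [-0.   0.5  0.1] w 85.5 g 0.0 q [ 0.74  0.29  2.12 -1.11  0.65  0.34]
yaw,tilt,roll [164.2  39.1   0.4]
row [7.8, -5.2, 8.3] [-0.7, 6.1, -0.4]
```

Request:
carry_out(
  rows=[
    [[4,-5,3,0,6,0,1],[8,-5,8,0,6,0,1],[8,-5,8,0,6,0,1],[8,-5,8,0,6,0,1]],
  ],
)

```text
time: 3.7
eef_pos: [436.6, 260.9, 3.1]
tcp_rot: [-3.133, 0.577, 2.868]
contact_force: [1.0, 0.4, -0.4]
width: 85.5
grasp_force: 0.0
```

```bash
python3 g.py 438.5 261 4 33 164.7
```

```text
t 3.7 pos [436.6 260.9   3.1] F [ 1.   0.4 -0.4] w 85.5 g 0.0 q [ 0.67  0.28  2.11 -0.92  0.6   0.11]
yaw,tilt,roll [164.3  33.1   0.5]
row [-2.0, 0.6, 0.2] [-0.7, 0.1, -0.3]
```

Request:
carry_out(
  rows=[
    [[0,0,0,0,0,0,-1],[0,0,0,0,0,0,-1],[0,0,0,0,0,0,-1],[0,0,0,0,0,0,-1],[0,0,0,0,0,0,-1]],
  ],
)

```text
time: 4.32
eef_pos: [437.2, 261.1, 3.4]
tcp_rot: [-3.134, 0.577, 2.866]
contact_force: [-0.7, 0.3, -0.3]
width: -0.3
grasp_force: 0.0
```

```bash
python3 g.py 438.5 261 80 33 164.7;python3 g.py 438.5 261 120 -10 164.7
```

```text
t 4.33 pos [437.2 261.1   3.4] F [-0.7  0.3 -0.3] w -0.3 g 0.0 q [ 0.67  0.28  2.11 -0.91  0.6   0.11]
yaw,tilt,roll [164.2  33.1   0.4]
row [-42.9, -0.2, -63.5] [-0.7, 0.1, -0.4]
t 4.33 pos [437.2 261.1   3.4] F [-0.7  0.3 -0.3] w -0.3 g 0.0 q [ 0.67  0.28  2.11 -0.91  0.6   0.11]
yaw,tilt,roll [164.2  33.1   0.4]
row [-64.7, -0.5, -97.1] [-0.5, 43.1, -0.6]
```

```bash
python3 - <<'E'
from h import *
c=snap('side','pics/s2.png'); a=c['image'][190:290,190:330,::-1]; c2=snap('top','pics/tt.png');b=c2['image'][150:250,190:330,::-1]
cv2.imwrite('pics/s2c.png',np.vstack([cv2.resize(a,(420,300)),cv2.resize(b,(420,300))]))
print(proj(c,[437,261,3]),proj(c2,[437,261,3]))
E
```

```text
[[261.29450077 246.65866229]] [[234.90525195 218.29703384]]
```

View pics/s2c.png

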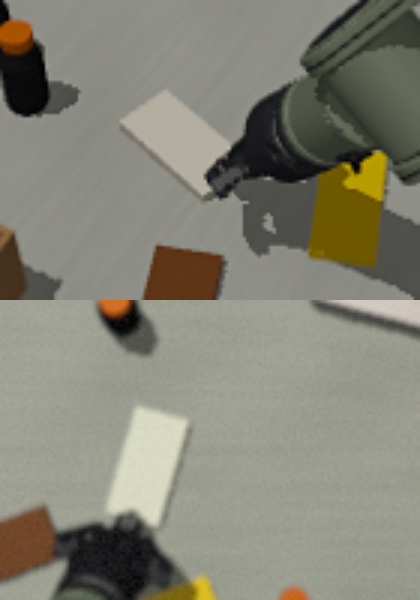

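The fingers closed at the plate's near end without gripping it. I'll check whether the plate moved.

```bash
cat >> h.py <<'E'
def meas(n,u,v,z,c=None):
    c=c or ctrl.camera(n)
    m=np.zeros((386,514),np.uint8)
    cv2.floodFill(c['image'].copy(),m,(u,v),0,(5,)*3,(5,)*3,4|cv2.FLOODFILL_MASK_ONLY|(255<<8))
    cn=max(cv2.findContours(m[1:-1,1:-1],cv2.RETR_EXTERNAL,cv2.CHAIN_APPROX_NONE)[0],key=len)
    P=ray2plane(c,cn[:,0,:].astype(float),z)[:,:2].astype(np.float32)
    r=cv2.minAreaRect(P); print(n,np.round(r[0],1),np.round(r[1],1),round(r[2],1),np.round(cv2.boxPoints(r)).tolist())
E
python3 - <<'E'
from h import *
meas('top',241,200,12); meas('side',245,230,12)
E
```

```text
top [481.3 249.3] [ 53.9 111.7] 73.4 [[420.0, 239.0], [527.0, 208.0], [543.0, 259.0], [436.0, 291.0]]
side [478.2 250.8] [ 57.6 117.6] 74.2 [[414.0, 239.0], [527.0, 207.0], [543.0, 263.0], [429.0, 295.0]]
```

```bash
python3 - <<'E'
from h import *
from scipy.spatial.transform import Rotation as R
s=ctrl.get_state(); C=R.from_euler('xyz',s['tcp_rot']); p=s['eef_pos']
out=[]
for n,(x,y) in (('side',(235,225)),('top',(210,190))):
    c=ctrl.camera(n); a=cv2.resize(c['image'][y:y+45,x:x+60,::-1],None,fx=8,fy=8,interpolation=cv2.INTER_CUBIC)
    a=cv2.convertScaleAbs(a,alpha=1.6,beta=20)
    for q,col in ((p,(0,0,255)),(p+C.apply([0,0,-19]),(255,0,0)),(p+C.apply([11,0,0]),(0,255,0)),(p+C.apply([-11,0,0]),(0,255,255))):
        u=proj(c,q)[0]; cv2.circle(a,(int((u[0]-x+.5)*8),int((u[1]-y+.5)*8)),4,col,-1)
    out.append(a)
cv2.imwrite('pics/z.png',np.hstack(out)[:, :960][:, ::1]); cv2.imwrite('pics/z.png',cv2.resize(np.hstack(out),(800,300)))
E
```

```text
(no output)
```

View pics/z.png

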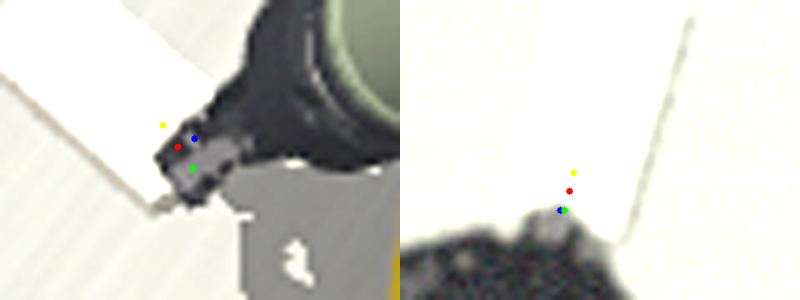

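The shut tips sit about 15 mm short of the nominal TCP, so they closed above the plate. I'll open to about 74 mm and advance along the tool axis in small steps, watching the force.

Request:
carry_out(
  rows=[
    [[0,0,-5,0,0,0,0.72],[0,0,-5,0,0,0,0.72],[0,0,-5,0,0,0,0.72],[0,0,-5,0,0,0,0.72],[0,0,4,0,0,0,0.72],[0,0,8,0,0,0,0.72],[0,0,8,0,0,0,0.72]],
  ],
)

```text
time: 5.5
eef_pos: [441.2, 259.4, -4.0]
tcp_rot: [-3.133, 0.576, 2.867]
contact_force: [0.3, -0.7, 0.3]
width: 73.5
grasp_force: 0.0
```

Request:
carry_out(
  rows=[
    [[0,0,3,0,0,0,0.72],[0,0,6,0,0,0,0.72],[0,0,6,0,0,0,0.72]],
  ],
)

```text
time: 5.88
eef_pos: [444.5, 258.8, -8.6]
tcp_rot: [-3.134, 0.577, 2.867]
contact_force: [0.5, -0.2, -0.2]
width: 73.4
grasp_force: 0.0
```

Request:
carry_out(
  rows=[
    [[0,0,3,0,0,0,0.72],[0,0,5,0,0,0,0.72],[0,0,5,0,0,0,0.72]],
  ],
)

```text
time: 6.25
eef_pos: [447.1, 258.0, -12.7]
tcp_rot: [-3.134, 0.577, 2.867]
contact_force: [0.3, 0.5, -0.3]
width: 73.7
grasp_force: 0.0
```

```bash
python3 - <<'E'
from h import *
out=[]
for n,(x,y) in (('side',(215,205)),('top',(205,175))):
    c=ctrl.camera(n); a=cv2.resize(c['image'][y:y+70,x:x+70,::-1],(400,400),interpolation=cv2.INTER_CUBIC)
    out.append(cv2.convertScaleAbs(a,alpha=1.2,beta=20))
cv2.imwrite('pics/z2.png',np.hstack(out))
E
```

```text
(no output)
```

View pics/z2.png

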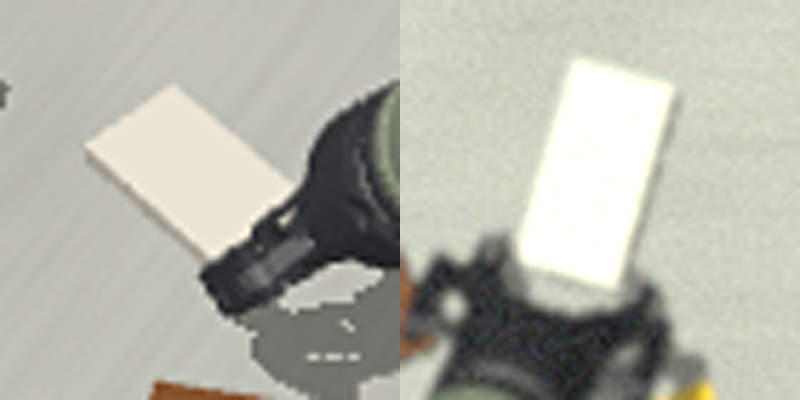

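The fingers straddle the near end, with the tips about 10 mm past it. I'll go slightly further in and close.

Request:
carry_out(
  rows=[
    [[-2,0,2,0,0,0,0.72],[-4,0,5,0,0,0,0.72],[-4,0,5,0,0,0,0.72],[-4,0,5,0,0,0,-1],[-4,0,5,0,0,0,-1],[-4,0,5,0,0,0,-1]],
  ],
)

```text
time: 7.1
eef_pos: [453.4, 256.8, -13.6]
tcp_rot: [-3.135, 0.578, 2.866]
contact_force: [-3.8, -0.4, 6.5]
width: 54.6
grasp_force: 61.5
```

Request:
carry_out(
  rows=[
    [[-6,0,-8,0,0,0,-1],[-14,0,-21,0,0,0,-1],[-22,0,-34,0,0,0,-1],[-22,0,-34,0,0,0,-1]],
  ],
)

```text
time: 7.6
eef_pos: [453.5, 257.4, 26.9]
tcp_rot: [-3.137, 0.578, 2.865]
contact_force: [-0.3, -0.4, -0.7]
width: 54.2
grasp_force: 63.1
```

```bash
python3 - <<'E'
from h import *
out=[]
for n,(x,y) in (('side',(205,185)),('top',(200,165))):
    c=ctrl.camera(n); a=cv2.resize(c['image'][y:y+80,x:x+80,::-1],(400,400),interpolation=cv2.INTER_CUBIC)
    out.append(cv2.convertScaleAbs(a,alpha=1.2,beta=20))
cv2.imwrite('pics/z3.png',np.hstack(out))
E
```

```text
(no output)
```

View pics/z3.png

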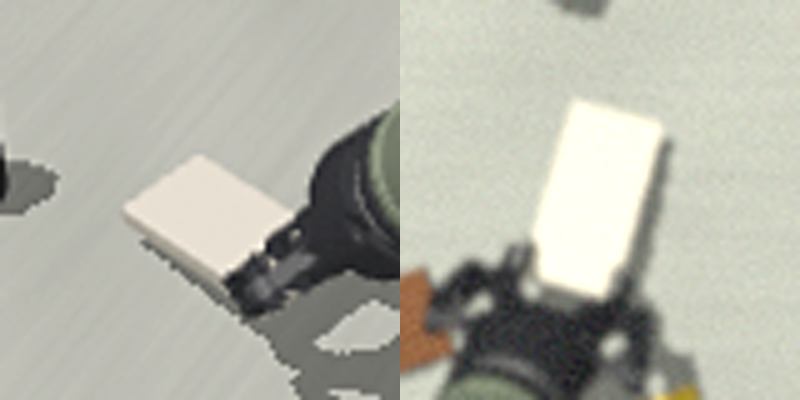

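```bash
python3 g.py 500 150 190 0 165.2; python3 g.py 500 150 190 -30 165.2
```

```text
t 7.7 pos [452.6 256.5  25.5] F [-0.3 -0.5 -1.6] w 54.0 g 63.0 q [ 0.64  0.23  2.09 -0.85  0.62  0.  ]
yaw,tilt,roll [164.2  33.    0.4]
row [-152.2, -90.4, -96.6] [-0.7, 33.0, -1.1]
t 7.7 pos [452.6 256.5  25.5] F [-0.3 -0.5 -1.6] w 54.0 g 63.0 q [ 0.64  0.23  2.09 -0.85  0.62  0.  ]
yaw,tilt,roll [164.2  33.    0.4]
row [-152.2, -90.4, -96.6] [-0.4, 63.0, -1.2]
```

Request:
carry_out(
  rows=[
    [[-20,0,-30,0,0,0,-1],[-40,0,-60,0,6,0,-1],[-60,0,-90,0,12,0,-1],[-85,-20,-110,0,18,0,-1],[-110,-45,-105,0,25,0,-1],[-135,-70,-100,0,33,-1,-1],[-152,-90,-97,0,40,-1,-1],[-152,-90,-97,0,48,-1,-1],[-152,-90,-97,0,56,-1,-1],[-152,-90,-97,0,63,-1,-1],[-152,-90,-97,0,63,-1,-1]],
  ],
)

```text
time: 9.07
eef_pos: [500.0, 149.5, 186.8]
tcp_rot: [-3.13, -0.528, 2.871]
contact_force: [0.3, 0.3, -0.8]
width: 54.0
grasp_force: 66.4
```

```bash
cat > fit.py <<'E'
# plate pose: swing angle a about platform-y through grip line (90 = hanging straight down from -x end up), grip offsets, by mask IoU in both views
from h import *
from scipy.optimize import minimize
from scipy.spatial.transform import Rotation as R
def corners(p,a,w):  # centre p, rot a about y (0 = flat plain up), yaw w
    M=R.from_euler('ZY',[w,a],degrees=True)
    return p+M.apply([[x,y,z] for x in(-60,60) for y in(-30,30) for z in(-6,6)])
def fit(w0=-15,a0=60,off0=45,w_fix=False):
    s=ctrl.get_state(); C=R.from_euler('xyz',s['tcp_rot']); g=s['eef_pos']+C.apply([0,0,-19])
    cs=[ctrl.camera(n) for n in('side','top')]; ms=[]
    for c in cs:
        im=c['image'].astype(int); L=im.max(2); warm=im[...,0]-im[...,1]
        ms.append(im)
    def model(v):
        a,w,d,h,l=v; M=R.from_euler('ZY',[w,a],degrees=True)
        return g+M.apply([d,0,0])+np.r_[0,0,h]+R.from_euler('Z',w,degrees=True).apply([0,l,0])
    # adaptive mask: whitish pixels (saturation low, brighter than bench) - color distance to plate tone
    masks=[]
    for c in cs:
        hsv=cv2.cvtColor(c['image'],cv2.COLOR_RGB2HSV).astype(int); masks.append(c['image'].astype(int))
    u0=[proj(c,g)[0] for c in cs]
    mk=[]
    for c,u in zip(cs,u0):
        b=c['image'].astype(int); k=(b[...,0]>=b[...,1]+(2 if c is cs[0] else -6))&(b.sum(2)>(330 if c is cs[0] else 630))&(b[...,0]-b[...,2]<40)
        yy,xx=np.mgrid[:384,:512]; near=np.hypot(xx-u[0],yy-u[1])<65
        mk.append((k&near).astype(np.uint8)); 
    def cost(v):
        P=corners(model(v),v[0],v[1]); t=0
        for c,m in zip(cs,mk):
            h=cv2.convexHull(proj(c,P).astype(np.float32)); q=np.zeros((384,512),np.uint8)
            cv2.fillConvexPoly(q,np.round(h*16).astype(int),1,shift=4)
            t+=(q!=m).sum()/max(m.sum(),50)
        return t+((v[1]-w0)/8)**2*.2+(v[3]/15)**2*.1+(v[4]/5)**2*.1
    best=None
    for a in (a0-30,a0,a0+30):
        r=minimize(cost,[a,w0,off0,0,0],method='Nelder-Mead',options=dict(initial_simplex=np.array([a,w0,off0,0,0])+np.vstack([np.zeros(5),np.diag([15,4,8,8,4])]),maxiter=300))
        if best is None or r.fun<best.fun: best=r
    p=model(best.x); print('swing %.1f yaw %.1f d %.1f h %.1f l %.1f cost %.2f'%(*best.x,best.fun),'centre',np.round(p,1),'mask',[int(m.sum()) for m in mk])
    P=corners(p,*best.x[:2]); print('lowest z',round(P[:,2].min(),1)); pv=[]
    for c,m,u in zip(cs,mk,u0):
        a=c['image'][:,:,::-1].copy(); h=cv2.convexHull(proj(c,P).astype(np.float32)); 
        x,y=int(np.clip(u[0]-60,0,392)),int(np.clip(u[1]-60,0,264)); a=cv2.resize(a[y:y+120,x:x+120],(400,400))
        b=np.round((h-[x,y])*400/120).astype(int); cv2.polylines(a,[b],True,(0,0,255),1); pv.append(a)
    return np.hstack(pv)
if __name__=='__main__':
    import sys; cv2.imwrite('pics/'+sys.argv[1],fit(a0=float(sys.argv[2])))
E
python3 fit.py f1.png 60; python3 g.py
```

```text
swing 82.9 yaw -14.1 d 48.1 h 2.2 l 0.3 cost 3.57 centre [515.1 146.  157.6] mask [1725, 88]
lowest z 97.4
t 9.18 pos [499.5 150.6 189.5] F [-0.1  0.1 -0.1] w 54.0 g 66.5 q [ 0.03  0.46  1.33  0.15  1.85 -1.27]
yaw,tilt,roll [164.7 -30.    0.5]
```

View pics/f1.png

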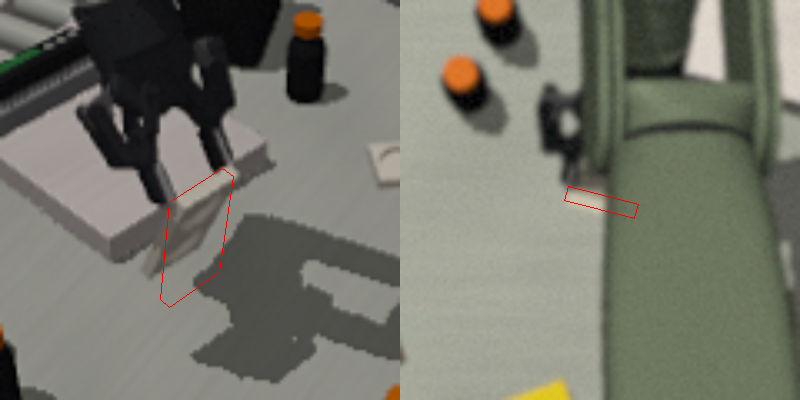

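The side view shows the plate hanging from the fingers, with its bottom end leaning towards +x (swing about 65-75°). Next I'll estimate the angle from the corner pixels: bottom (150,276) and (205,252), top (236,172).

```bash
python3 - <<'E'
from fit import *
s=ctrl.get_state(); C=R.from_euler('xyz',s['tcp_rot']); 
c=ctrl.camera('side'); g=s['eef_pos']+C.apply([0,0,-19]); u=proj(c,g)[0]
o=np.array([int(np.clip(u[0]-60,0,392)),int(np.clip(u[1]-60,0,264))])
px=np.array([[150,276],[205,252],[236,172]])*120/400+o
from scipy.optimize import least_squares
for wz in (-15,):
    def cor(v):
        a,d,h=v; M=R.from_euler('ZY',[wz,a],degrees=True); return corners(g+M.apply([d,0,h]),a,wz),g+M.apply([d,0,h])
    # corner idx: x(-,+)*4 + y*2 + z ; lower(+x) far/near y, z minus (robot-side, pocket face)
    def f(v):
        P,_=cor(v); q=proj(c,P); h=cv2.convexHull(q.astype(np.float32))[:,0]
        # bottom-left: +x,+y ; bottom-right: +x,-y ; top-right: -x,-y
        r=[]
        for i,t in zip(((6,7),(4,5),(0,1)),px): r.append(q[list(i)].mean(0)-t)
        return np.r_[np.ravel(r),v[2]/20]
    for a0 in(50,80): 
        r=least_squares(f,[a0,48,0]); P,p=cor(r.x); print(r.x.round(1),r.cost.round(1),'centre',p.round(1),'low',P[:,2].min().round(1),'TCP',s['eef_pos'].round(1))
E
```

```text
[69.7 34.1 -3. ] 2.7 centre [517.4 145.9 172.9] low 114.5 TCP [499.5 150.6 189.5]
[69.7 34.1 -3. ] 2.7 centre [517.4 145.9 172.9] low 114.5 TCP [499.5 150.6 189.5]
```

```bash
python3 g.py 599 -24 150 -45 165.2
```

```text
t 9.22 pos [499.4 150.9 190.4] F [-1.   0.1 -0.5] w 54.0 g 66.5 q [ 0.03  0.46  1.33  0.15  1.85 -1.27]
yaw,tilt,roll [164.7 -29.9   0.5]
row [-143.3, -142.8, -34.6] [-0.2, 15.1, -0.4]
```

Request:
carry_out(
  rows=[
    [[-30,-30,-7,0,0,0,-1],[-60,-60,-14,0,4,0,-1],[-90,-90,-21,0,8,0,-1],[-120,-120,-28,0,12,0,-1],[-143,-143,-35,0,15,0,-1],[-143,-143,-35,0,15,0,-1],[-143,-143,-35,0,15,0,-1]],
  ],
)

```text
time: 10.1
eef_pos: [599.2, -23.3, 151.8]
tcp_rot: [-3.133, -0.783, 2.874]
contact_force: [0.2, 0.3, -0.7]
width: 53.9
grasp_force: 67.1
```

```bash
python3 g.py 599 -24 92 -45 165.2
```

```text
t 10.1 pos [599.2 -23.3 151.8] F [ 0.2  0.3 -0.7] w 53.9 g 67.1 q [-0.2   0.9   0.83  0.04  2.19 -1.5 ]
yaw,tilt,roll [164.7 -44.8   0.5]
row [-42.1, -0.3, 42.4] [-0.1, 0.1, -0.4]
```

Request:
carry_out(
  rows=[
    [[-12,0,12,0,0,0,-1],[-24,0,24,0,0,0,-1],[-36,0,36,0,0,0,-1],[-42,0,42,0,0,0,-1],[-42,0,42,0,0,0,-1],[-42,0,42,0,0,0,-1]],
  ],
)

```text
time: 10.85
eef_pos: [596.6, -22.0, 115.0]
tcp_rot: [-3.136, -0.8, 2.878]
contact_force: [-9.3, 5.9, 62.4]
width: 54.0
grasp_force: 69.5
```

```bash
python3 g.py 599 -24 92 -45 165.2; python3 - <<'E'
from h import *
c=ctrl.camera('side'); u=proj(c,[615,-28,70])[0].astype(int); print(u); x,y=u[0]-50,u[1]-45
cv2.imwrite('pics/k.png',cv2.resize(c['image'][y:y+90,x:x+100,::-1],(800,720))[:600])
print(x,y)
E
```

```text
t 10.85 pos [596.6 -22.  115. ] F [-9.3  5.9 62.4] w 54.0 g 69.5 q [-0.2   0.94  0.85  0.04  2.16 -1.5 ]
yaw,tilt,roll [164.9 -45.8   0.3]
row [-18.5, -1.2, 14.0] [-0.1, -0.8, -0.2]
[260 150]
210 105
```

View pics/k.png

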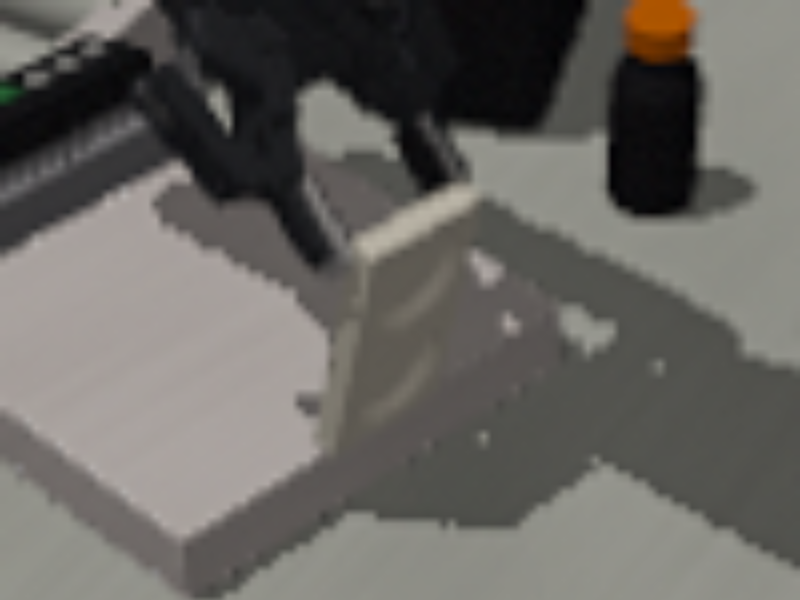

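The plate's bottom end landed on the platform's front rim, at (325,450) in the crop. I'll raise it, move back about 22 mm and go down in front of the edge.

Request:
carry_out(
  rows=[
    [[20,0,-20,0,0,0,-1],[36,0,-36,0,0,0,-1],[46,0,-26,0,0,0,-1],[52,0,-20,0,0,0,-1],[52,0,-20,0,0,0,-1]],
  ],
)

```text
time: 11.52
eef_pos: [576.5, -18.1, 141.1]
tcp_rot: [-3.132, -0.787, 2.873]
contact_force: [0.6, -0.7, -1.5]
width: 53.8
grasp_force: 66.4
```

Request:
carry_out(
  rows=[
    [[-8,0,8,0,0,0,-1],[-16,0,16,0,0,0,-1],[-22,0,22,0,0,0,-1],[-22,0,22,0,0,0,-1]],
  ],
)

```text
time: 12.02
eef_pos: [576.7, -18.7, 109.4]
tcp_rot: [-3.132, -0.787, 2.872]
contact_force: [0.5, 0.2, -0.5]
width: 53.8
grasp_force: 66.5
```

Request:
carry_out(
  rows=[
    [[-7,0,7,0,0,0,-1],[-13,0,13,0,0,0,-1],[-16,0,16,0,0,0,-1],[-16,0,16,0,0,0,-1],[-16,0,16,0,0,0,-1]],
  ],
)

```text
time: 12.65
eef_pos: [577.7, -18.9, 88.6]
tcp_rot: [-3.132, -0.784, 2.872]
contact_force: [0.8, 0.1, -0.5]
width: 54.6
grasp_force: 66.6
```

```bash
python3 - <<'E'
from fit import *
s=ctrl.get_state(); c=ctrl.camera('side'); im=c['image']
# platform front top edge check: print projected predicted front-edge corners and overlay; save plate crop
T=s['eef_pos']; print(T)
o=(205,105); a=cv2.resize(im[105:190,205:318,::-1],(798,600))
F=lambda X,Y,z:(np.array([728,-58,0])+X*np.array([.967,-.256,0])+Y*np.array([.256,.967,0])+[0,0,z])
for X,Y,z in((-100,110,35),(-100,110,0),(-100,-110,35),(-100,0,35)):
    u=(proj(c,F(X,Y,z))[0]-o+.5)*7.06; cv2.circle(a,tuple(u.astype(int)),4,(0,0,255),-1)
cv2.imwrite('pics/k2.png',a)
E
```

```text
[577.66531801 -18.93156171  88.61210747]
```

View pics/k2.png

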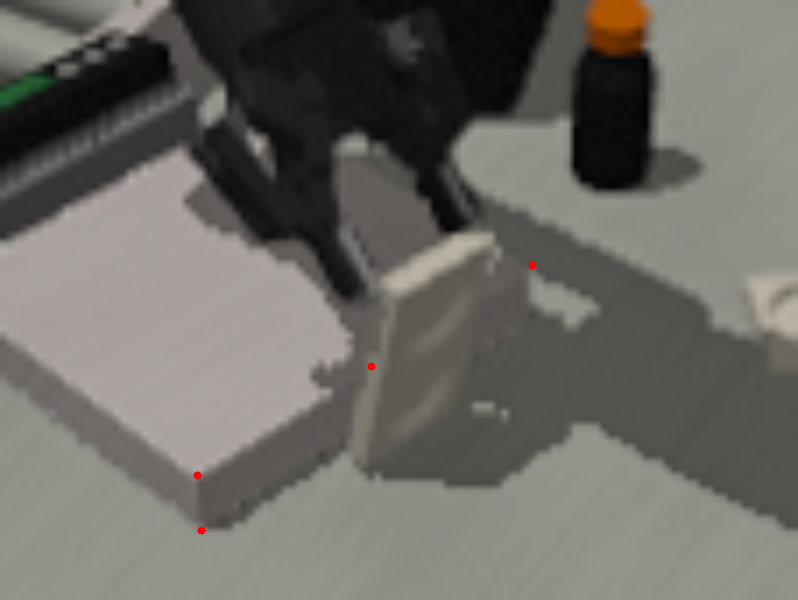

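The plate stands upright just in front of the edge, with its lower +y corner at (350-364,460-470) and its top at (385,290)-(495,242). The predicted platform corners match. I'll get the plate pose from these corners.

```bash
python3 - <<'E'
from fit import *
from scipy.optimize import least_squares
c=ctrl.camera('side'); o=np.array([205,105])
px=np.array([[364,470],[349,458],[390,293],[495,242]])/7.06+o-.5
idx=[6,7,2,0]
f=lambda v:np.r_[(proj(c,corners(v[:3],v[3],v[4]))[idx]-px).ravel(),(v[4]+15)/3]
for a in(70,100):
    r=least_squares(f,[600,-25,70,a,-15]); v=r.x; d=v[:2]-[728,-58]; 
    print(v.round(1),round(r.cost,2),'platform X,Y',round(d@[.967,-.256],1),round(d@[.256,.967],1),'low',corners(v[:3],v[3],v[4])[:,2].min().round(1))
s=ctrl.get_state();print(s['time'],s['qpos'].round(2),s['eef_pos'])
E
```

```text
[595.3 -15.5  73.1  80.2 -16.5] 0.57 platform X,Y -139.2 7.2 low 12.9
[595.3 -15.5  73.1  80.2 -16.5] 0.57 platform X,Y -139.2 7.2 low 12.9
12.75 [-0.2   0.91  0.95  0.04  2.07 -1.51] [577.75196412 -18.92729673  88.77867473]
```

```bash
cat > p.py <<'E'
# p.py X Z tilt [X Z tilt ...] in platform frame (Z world height): rows from present pose
import sys; from h import *
from scipy.spatial.transform import Rotation as R
s=ctrl.get_state(); p=s['eef_pos']; C=R.from_euler('xyz',s['tcp_rot'])
d=p[:2]-[728,-58]; print('t',round(s['time'],2),'X,Y,Z',round(d@[.967,-.256],1),round(d@[.256,.967],1),round(p[2],1),'tilt,yaw',np.round((C*R.from_euler('x',-np.pi)).as_euler('ZYX',degrees=True),1),'F',np.round(s['contact_force'],1),'q',s['qpos'].round(2))
v=list(map(float,sys.argv[1:]))
for X,Z,t in zip(*[iter(v)]*3):
    g=np.array([728+.967*X,-58-.256*X,Z]); G=R.from_euler('ZYX',[165.2,-t,0],degrees=True)*R.from_euler('x',np.pi)
    print(np.round(np.r_[C.inv().apply(g-p),(C.inv()*G).as_rotvec(degrees=True)],1).tolist())
E
python3 p.py -145 88 52 -128 88 60 -117 88 60
```

```text
t 12.75 X,Y,Z -155.3 -0.7 88.8 tilt,yaw [164.6 -44.9   0.5] F [-0.6 -1.2 -1.5] q [-0.2   0.91  0.95  0.04  2.07 -1.51]
[-7.8, 0.7, -6.6, -0.1, 7.1, -0.4]
[-19.8, 0.8, -18.7, -0.0, 15.1, -0.5]
[-27.6, 0.8, -26.4, -0.0, 15.1, -0.5]
```

Request:
carry_out(
  rows=[
    [[-8,1,-7,0,7,0,-1],[-14,1,-13,0,11,0,-1],[-20,1,-19,0,15,0,-1],[-20,1,-19,0,15,0,-1],[-20,1,-19,0,15,0,-1]],
  ],
)

```text
time: 13.38
eef_pos: [604.8, -25.1, 88.6]
tcp_rot: [-3.128, -1.046, 2.868]
contact_force: [0.5, -0.3, 2.3]
width: 54.0
grasp_force: 66.7
```

```bash
python3 p.py -117 88 60 -110 86 60
```

```text
t 13.38 X,Y,Z -127.6 0.3 88.6 tilt,yaw [164.3 -59.9   0.8] F [ 0.5 -0.3  2.3] q [-0.21  1.19  0.58  0.06  2.42 -1.49]
[-5.8, -0.2, -8.8, 0.0, 0.1, -0.4]
[-11.0, -0.2, -13.8, 0.0, 0.1, -0.4]
```

```bash
cat > arc.py <<'E'
import sys,subprocess; from math import *
v=list(map(float,sys.argv[1:])); o=[]
for a,s,t in zip(*[iter(v)]*3):
    A,T=radians(a),radians(t)
    o+=[-100-s*cos(A)-4*sin(A)-18.4*sin(T), 35+s*sin(A)-4*cos(A)-18.4*cos(T), t]
print([round(x,1) for x in o]); subprocess.run(['python3','p.py']+[str(x) for x in o])
E
python3 arc.py 97 62 60 105 62 58 115 64 55 125 66 52 135 70 48 145 74 45 152 78 42
```

```text
t 13.38 X,Y,Z -127.6 0.3 88.6 tilt,yaw [164.3 -59.9   0.8] F [ 0.5 -0.3  2.3] q [-0.21  1.19  0.58  0.06  2.42 -1.49]
[-8.3, -0.2, -12.7, 0.0, 0.1, -0.4]
[-14.2, -0.2, -19.6, 0.0, -1.9, -0.4]
[-21.8, -0.1, -28.8, -0.0, -4.9, -0.4]
[-31.3, -0.0, -36.9, -0.0, -7.9, -0.4]
[-42.1, 0.0, -45.6, -0.0, -11.9, -0.4]
[-54.6, 0.1, -52.6, -0.0, -14.9, -0.4]
[-64.7, 0.2, -57.5, -0.1, -17.9, -0.4]
[-112.3, 87.8, 60.0, -103.4, 86.2, 58.0, -91.7, 84.1, 55.0, -79.9, 80.0, 52.0, -67.0, 75.0, 48.0, -54.7, 67.7, 45.0, -45.3, 61.5, 42.0]
```

Slowly, first half.

Request:
carry_out(
  rows=[
    [[-4,0,-6,0,0,0,-1],[-8,0,-13,0,0,0,-1],[-11,0,-16,0,-1,0,-1],[-14,0,-20,0,-2,0,-1],[-14,0,-20,0,-2,0,-1]],
  ],
)

```text
time: 14.0
eef_pos: [628.0, -31.4, 86.0]
tcp_rot: [-3.129, -1.01, 2.869]
contact_force: [-0.7, 0.6, -0.2]
width: 53.9
grasp_force: 62.9
```

Request:
carry_out(
  rows=[
    [[-4,0,-4,0,-1,0,-1],[-8,0,-9,0,-3,0,-1],[-8,0,-9,0,-3,0,-1]],
  ],
)

```text
time: 14.38
eef_pos: [639.9, -34.6, 84.6]
tcp_rot: [-3.13, -0.957, 2.87]
contact_force: [-1.4, 0.2, 0.6]
width: 53.8
grasp_force: 62.8
```

```bash
python3 arc.py 115 64 55 125 66 52 135 70 48 145 74 45 152 78 42
```

```text
t 14.38 X,Y,Z -91.2 0.1 84.6 tilt,yaw [164.4 -54.8   0.7] F [-1.4  0.2  0.6] q [-0.21  1.23  0.46  0.06  2.41 -1.49]
[-0.1, -0.1, 0.7, -0.0, 0.2, -0.4]
[-10.2, 0.0, -6.5, -0.0, -2.8, -0.4]
[-21.8, 0.1, -14.2, -0.1, -6.8, -0.4]
[-34.8, 0.2, -20.0, -0.1, -9.8, -0.4]
[-45.3, 0.3, -24.1, -0.1, -12.8, -0.4]
[-91.7, 84.1, 55.0, -79.9, 80.0, 52.0, -67.0, 75.0, 48.0, -54.7, 67.7, 45.0, -45.3, 61.5, 42.0]
```

```bash
cat > sw.py <<'E'
from fit import *
import sys
def score(ex=-29,ez=3,rng=range(60,186,5),Y=3):
    s=ctrl.get_state(); C=R.from_euler('xyz',s['tcp_rot']); pv=s['eef_pos']+C.apply([0,0,-18.4])
    c=ctrl.camera('side'); b=c['image'].astype(float); f=cv2.GaussianBlur(b,(3,3),0)
    gx=np.hypot(cv2.Sobel(f,-1,1,0),cv2.Sobel(f,-1,0,1)).sum(2); rb=f[...,0]-f[...,2]
    for a in rng:
        M=R.from_euler('ZY',[-15,a],degrees=True); best=(-9,)
        for e in (ex-6,ex,ex+6):
            cen=pv-M.apply([e,-Y,ez]); P=corners(cen,a,-15); h=cv2.convexHull(proj(c,P).astype(np.float32))
            q=np.zeros(rb.shape,np.uint8); cv2.fillConvexPoly(q,np.round(h*16).astype(int),1,shift=4)
            ring=cv2.dilate(q,np.ones((7,7)))-cv2.dilate(q,np.ones((3,3))); ins=cv2.erode(q,np.ones((3,3)))
            e1=np.zeros_like(q); cv2.polylines(e1,[np.round(h).astype(int)],True,1)
            v=(gx[e1>0].mean(),e,rb[ins>0].mean()-rb[ring>0].mean(),rb[ins>0].std())
            if v[0]>best[0]: best=v
        print(a,np.round(best,1))
score()
E
python3 sw.py
```

```text
60 [188.8 -29.    1.9   3. ]
65 [204.6 -23.    2.9   2.8]
70 [220.2 -23.    3.7   2.7]
75 [203.5 -23.    4.3   2.6]
80 [233.  -23.    4.7   2.5]
85 [261.1 -23.    5.    2.3]
90 [231.  -29.    5.    2.2]
95 [232.5 -29.    5.2   2.1]
100 [236.2 -29.    5.7   2. ]
105 [260.1 -35.    7.6   1.7]
110 [300.4 -35.    8.4   1.4]
115 [342.  -35.    8.6   1.2]
120 [328.3 -35.    8.6   1.3]
125 [259.7 -35.    8.2   1.6]
130 [247.6 -29.    7.9   2.5]
135 [242.4 -35.    7.3   2.6]
140 [235.9 -35.    6.8   3. ]
145 [228.5 -35.    6.4   3.3]
150 [204.6 -35.    6.1   3.5]
155 [221.4 -35.    5.8   3.7]
160 [226.8 -35.    5.5   3.8]
165 [203.1 -35.    5.3   3.9]
170 [197.9 -35.    5.1   3.9]
175 [198.5 -23.    4.3   4.2]
180 [190.2 -35.    4.5   4. ]
185 [166.5 -23.    4.4   4.3]
```

The swing is about 116° by edge fit, as planned. The arc continues.

Request:
carry_out(
  rows=[
    [[-5,0,-3,0,-1,0,-1],[-10,0,-7,0,-3,0,-1],[-16,0,-11,0,-5,0,-1],[-22,0,-14,0,-7,0,-1],[-28,0,-17,0,-8,0,-1],[-35,0,-20,0,-10,0,-1],[-40,0,-22,0,-11,0,-1],[-45,0,-24,0,-13,0,-1],[-45,0,-24,0,-13,0,-1]],
  ],
)

```text
time: 15.55
eef_pos: [683.4, -46.5, 61.0]
tcp_rot: [-3.133, -0.731, 2.873]
contact_force: [-0.3, -0.1, 0.1]
width: 0.3
grasp_force: 0.0
```

```bash
python3 p.py; sed -i 's/^score()/score(-33,3,range(100,181,5))/' sw.py; python3 sw.py
```

```text
t 15.55 X,Y,Z -46.1 -0.3 61.0 tilt,yaw [164.6 -41.9   0.5] F [-0.3 -0.1  0.1] q [-0.21  1.17  0.5   0.04  2.2  -1.5 ]
100 [239.7 -33.    0.7   2.4]
105 [233.8 -27.    0.4   2.6]
110 [ 2.172e+02 -2.700e+01  2.000e-01  2.700e+00]
115 [195.9 -27.   -0.5   2.7]
120 [192.7 -27.   -0.9   2.7]
125 [188.5 -27.   -1.1   2.7]
130 [179.5 -33.   -1.4   2.6]
135 [191.3 -39.   -1.6   2.6]
140 [174.6 -39.   -1.6   2.9]
145 [190.  -33.   -1.6   3.3]
150 [198.1 -33.   -1.5   3.6]
155 [196.5 -27.   -1.5   3.6]
160 [204.4 -39.   -0.7   3.9]
165 [247.8 -27.   -1.3   3.9]
170 [260.5 -27.   -1.3   3.9]
175 [218.3 -33.   -1.    3.9]
180 [183.8 -39.   -0.5   3.9]
```

The plate slipped out of the fingers near the end of the arc. I'll raise straight up and find it numerically.

Request:
carry_out(
  rows=[
    [[20,0,-22,0,0,0,-1],[50,0,-55,0,0,0,-1],[80,0,-88,0,-10,0,-1],[100,0,-110,0,-20,0,-1],[115,0,-130,0,-30,0,-1],[115,0,-130,0,-40,0,-1],[115,0,-130,0,-42,0,-1]],
  ],
)

```text
time: 16.48
eef_pos: [682.0, -44.4, 237.8]
tcp_rot: [-3.135, 0.004, 2.88]
contact_force: [-0.4, -1.8, -0.5]
width: 0.2
grasp_force: 0.0
```

```bash
cat > loc.py <<'E'
from fit import *
import pickle,itertools
c=ctrl.camera('side'); b0=pickle.load(open('side.pkl','rb'))['image'].astype(float); f=cv2.GaussianBlur(c['image'].astype(float),(3,3),0)
d=cv2.absdiff(cv2.GaussianBlur(b0,(3,3),0),f); gx=np.hypot(cv2.Sobel(f,-1,1,0),cv2.Sobel(f,-1,0,1)).sum(2)
F=lambda X,Y,z:np.array([728+.967*X+.256*Y,-58-.256*X+.967*Y,z])
res=[]
def sc(X,Y,z,a,w):
    h=cv2.convexHull(proj(c,corners(F(X,Y,z),a,w)).astype(np.float32)); e=np.zeros((384,512),np.uint8); cv2.polylines(e,[np.round(h*16).astype(int)],True,1,shift=4); return gx[e>0].mean()
for a in (180,170,0): # flat / slightly tilted on platform or bench
  for X in range(-220,40,6):
    for w in range(-45,20,5):
      for Y in range(-40,41,8):
        if a==0:
            if X>-164: continue
            z=6
        else: z=41 if a==180 else 41+ (8 if 1 else 0)
        res.append((sc(X,Y,z,a,w),X,Y,z,a,w))
for X in range(-220,-160,6):
  for w in range(-45,20,5):
    for Y in range(-40,41,8): res.append((sc(X,Y,6,180,w),X,Y,6,180,w))
res.sort(reverse=True); print(*[np.round(r,0).tolist() for r in res[:8]],sep='\n')
E
python3 loc.py; python3 p.py
```

```text
[322.0, -136.0, -16.0, 49.0, 170.0, -45.0]
[306.0, -166.0, -40.0, 6.0, 180.0, 15.0]
[306.0, -166.0, -40.0, 6.0, 0.0, 15.0]
[306.0, -136.0, -16.0, 41.0, 180.0, -45.0]
[306.0, -190.0, -16.0, 41.0, 180.0, 5.0]
[303.0, -190.0, -16.0, 41.0, 180.0, 10.0]
[303.0, -196.0, -16.0, 41.0, 180.0, 10.0]
[302.0, -184.0, -8.0, 41.0, 180.0, 15.0]
t 16.52 X,Y,Z -47.3 1.4 237.9 tilt,yaw [165.    0.3   0.4] F [-1.   1.  -0.6] q [-0.19  0.41  1.2  -0.01  1.52 -1.5 ]
```

```bash
python3 g.py 500 -350 240 0 165.2
```

```text
t 16.52 pos [682.7 -44.5 237.9] F [-1.   1.  -0.6] w -0.1 g 0.0 q [-0.19  0.41  1.2  -0.01  1.52 -1.5 ]
yaw,tilt,roll [165.    0.3   0.4]
row [97.5, -342.3, -0.3] [-0.4, 0.3, -0.2]
```

Request:
carry_out(
  rows=[
    [[15,-50,0,0,0,0,-1],[30,-105,0,0,0,0,-1],[45,-160,0,0,0,0,-1],[60,-215,0,0,0,0,-1],[80,-280,0,0,0,0,-1],[97,-342,0,0,0,0,-1],[97,-342,0,0,0,0,-1],[97,-342,0,0,0,0,-1]],
  ],
)

```text
time: 17.52
eef_pos: [502.7, -351.5, 237.6]
tcp_rot: [-3.135, 0.002, 2.878]
contact_force: [0.2, 0.7, -0.7]
width: -0.0
grasp_force: 0.0
```

```bash
cat > df.py <<'E'
from h import *
import pickle
for n in('top','side'):
    c=ctrl.camera(n); b0=pickle.load(open(n+'.pkl','rb'))['image']; im=c['image']
    cv2.imwrite(f'pics/df_{n}.png',im[:,:,::-1])
    d=cv2.absdiff(cv2.GaussianBlur(im,(3,3),0),cv2.GaussianBlur(b0,(3,3),0)).max(2)
    m=(d>14).astype(np.uint8)
    k,l,st,ce=cv2.connectedComponentsWithStats(m)
    for i in range(1,k):
        if st[i,4]<40: continue
        q=l==i; P=ray2plane(c,[ce[i]],20)[0]
        print(n,st[i].tolist(),'world~',P.round(0)[:2],'new',im[q].mean(0).round(0),'old',b0[q].mean(0).round(0))
E
python3 df.py
```

```text
top [250, 135, 262, 249, 24220] world~ [ 181. -316.] new [93. 99. 83.] old [104. 107.  95.]
top [314, 150, 42, 37, 798] world~ [599. -63.] new [167. 162. 144.] old [146. 146. 135.]
top [225, 185, 29, 40, 758] world~ [479. 248.] new [154. 156. 143.] old [202. 203. 182.]
top [306, 349, 28, 27, 359] world~ [-18.  -6.] new [68. 75. 60.] old [ 94. 103.  83.]
top [398, 362, 23, 16, 94] world~ [ -47. -292.] new [80. 88. 70.] old [ 99. 108.  87.]
top [323, 371, 30, 13, 244] world~ [-62. -66.] new [77. 85. 68.] old [43. 45. 44.]
side [327, 0, 32, 67, 1400] world~ [  804. -1204.] new [32. 32. 31.] old [99. 96. 90.]
side [349, 0, 161, 278, 15129] world~ [ 187. -545.] new [68. 69. 58.] old [81. 83. 75.]
side [431, 0, 13, 50, 77] world~ [  370. -1585.] new [62. 67. 55.] old [32. 35. 30.]
side [259, 143, 23, 34, 572] world~ [593. -54.] new [143. 138. 127.] old [117. 116. 110.]
side [503, 150, 9, 12, 40] world~ [-134. -537.] new [87. 90. 72.] old [122. 123. 115.]
side [476, 173, 36, 64, 981] world~ [-131. -252.] new [97. 99. 91.] old [77. 79. 70.]
side [230, 220, 45, 38, 799] world~ [469. 261.] new [138. 138. 130.] old [159. 153. 142.]
side [475, 249, 26, 16, 224] world~ [-145.  -22.] new [124. 125. 118.] old [76. 76. 71.]
```

```bash
cat > fit6.py <<'E'
from fit import *
import pickle
from scipy.optimize import differential_evolution as DE
def run(seed=0,dz=(0,60),Xr=(-200,0)):
    cs=[];B=[]
    for n in('side','top'):
        c=ctrl.camera(n); b0=pickle.load(open(n+'.pkl','rb'))['image']; f=cv2.GaussianBlur(c['image'],(3,3),0)
        d=cv2.absdiff(f,cv2.GaussianBlur(b0,(3,3),0)).max(2); g=f.astype(float)
        gx=np.hypot(cv2.Sobel(g,-1,1,0),cv2.Sobel(g,-1,0,1)).sum(2); gx/=np.percentile(gx,99)
        cs.append(c);B.append((np.clip(gx,0,1.2),g))
    def geo(v):
        X,Y,z,a,w,r=v; p=np.array([728+.967*X+.256*Y,-58-.256*X+.967*Y,z]); M=R.from_euler('ZYX',[w,a,r],degrees=True)
        return p,M,p+M.apply([[x,y,k] for x in(-60,60) for y in(-30,30) for k in(-6,6)])
    def cost(v):
        p,M,P=geo(v); t=0
        for c,(gx,g) in zip(cs,B):
            u=proj(c,P); e=np.zeros(gx.shape,np.uint8); h=cv2.convexHull(u.astype(np.float32))
            cv2.polylines(e,[np.round(h*16).astype(int)],True,1,shift=4); q=np.zeros_like(e); cv2.fillConvexPoly(q,np.round(h*16).astype(int),1,shift=4)
            if e.sum()<20: return 9
            i=cv2.erode(q,np.ones((3,3)))>0; o=(cv2.dilate(q,np.ones((5,5)))-q)>0
            L=g.sum(2); warm=g[...,0]-g[...,2]
            t-=gx[e>0].mean()+ .02*np.clip((warm[i].mean()-warm[o].mean()),-20,20)+.003*np.clip(L[i].mean()-L[o].mean(),-100,100)
        low=P[:,2].min(); return t+.02*max(0,-low)+.02*max(0,low-2 if p[2]<34 else low-36)
    best=None
    for ar in ((-40,60),(60,120),(120,215)):
        r=DE(cost,[Xr,(-90,60),dz,ar,(-60,30),(-8,8)],seed=seed,maxiter=120,popsize=12,tol=1e-6)
        p,M,P=geo(r.x); print(r.fun.round(3),'X,Y,z,a,w,roll',r.x.round(1),'low/high',P[:,2].min().round(0),P[:,2].max().round(0))
if __name__=='__main__': run()
E
time python3 fit6.py
```

```text
-2.176 X,Y,z,a,w,roll [-117.2  -37.5   14.6   -2.3  -58.9    8. ] low/high 2.0 27.0
-1.985 X,Y,z,a,w,roll [-138.4  -17.5   57.6  119.4  -59.4   -6. ] low/high 1.0 114.0
-2.173 X,Y,z,a,w,roll [-119.3  -35.9   17.3  174.9  -59.4    7.9] low/high 2.0 33.0
real	3m0.355s
user	2m59.749s
sys	0m0.118s
```

```bash
python3 - <<'E'
from h import *
import pickle
for n,box in(('top',(308,145,52,46)),('side',(252,138,36,44))):
    im=cv2.imread(f'pics/df_{n}.png')[:,:,::-1].astype(int); b0=pickle.load(open(n+'.pkl','rb'))['image'].astype(int)
    x,y,w,h=box; L=im[y:y+h,x:x+w].sum(2)//3; D=L-b0[y:y+h,x:x+w].sum(2)//3
    print(n,'L step2'); 
    for r in range(0,h,2): print(' '.join('%3d'%v for v in L[r,::2]))
E
```

```text
top L step2
194 196 195 199 197 196 192 191 191 194 191 192 195 191 188 192 192 189 188 185 187 188 185 185 181 183
198 200 197 197 196 195 195 191 191 193 187 190 191 190 190 192 189 188 190 190 186 188 188 187 184 184
196 197 197 195 198 194 192 197 191 192 190 190 189 191 192 187 189 178 181 185 185 184 187 183 188 186
195 197 198 196 190 194 194 193 197 189 194 189 184 188 187 181 171 162 170 180 182 181 183 182 182 188
114 148 172 187 199 195 194 200 194 193 195 194 193 189 182 161 166 174 178 174 183 182 179 182 180 183
 66  70  72  95 118 148 170 183 192 195 191 188 188 174 160 158 156 149 160 176 174 182 183 185 180 181
104 104  89  77  69  70  69  97 120 158 174 177 164 165 153 157 167 147 136 147 171 175 181 180 181 179
151 148 145 133 116 101  85  82  70  71 109 158 174 162 152 176 177 176 176 167 158 166 181 183 184 183
149 153 151 154 150 149 141 139 116 134 165 179 176 170 176 177 176 180 177 180 163 173 167 182 185 185
146 148 151 150 147 149 151 148 157 175 180 176 176 169 177 177 177 178 174 173 164 173 175 177 180 183
150 147 147 145 148 148 152 164 158 153 159 171 
[... 2200 characters left out ...]
 148 153 160 158 159 160 151 165 116  85 136 134 137
 80  81  80  73 119 158 162 159 159 159 159 158 149 115  86 135 137 137
 81  77  70 130 129 160 150 159 159 159 159 159 154 116  82 138 136 136
 75  76 139 133 127 160 159 150 159 159 160 159 160 132 140 135 136 135
128 137 133 134 128 152 164 162 161 160 159 159 160 137 137 135 135 136
135 132 133 131 118  80  84  90  96 103 112 124 138 124 138 135 135 135
132 133 131 129 133  66  71  72  73  72  72  74  77  68 137 135 135 137
134 131 129 132 132 123 125 126 124 133 124 125 135 134 135 134 136 136
132 131 132 131 131 131 131 131 130 130 131 133 132 134 134 134 135 134
132 133 132 131 132 131 131 129 129 131 132 132 132 134 133 136 134 135
```

```bash
python3 - <<'E'
from fit import *
from scipy.optimize import least_squares
cs=[ctrl.camera('side'),ctrl.camera('top')]
# order: A+x, A-x, B+x, B-x
px=[np.array([[260.5,171],[277.5,171],[260.5,142],[277,144]]),np.array([[315,171],[325,184],[342,151],[352,165]])]
def P(v):
    M=R.from_euler('ZYX',[v[3],v[4],v[5]],degrees=True); # local: x from A to B, y to +x-side (left of heading -53 -> +x side), z up
    return v[:3]+M.apply([[-60,30,0],[-60,-30,0],[60,30,0],[60,-30,0]])
f=lambda v:np.concatenate([(proj(c,P(v))-p).ravel() for c,p in zip(cs,px)])
r=least_squares(f,[597,-58,30,-55,0,0]); v=r.x; print(v.round(1),r.cost.round(1)); print(P(v).round(0))
d=v[:2]-[728,-58]; print('X,Y',d@[.967,-.256],d@[.256,.967]); print(f(v).round(1))
E
python3 p.py
```

```text
[600.  -57.5  28.4 -56.4 -12.4  11.7] 12.7
[[ 591.    9.   21.]
 [ 544.  -26.   10.]
 [ 656.  -89.   47.]
 [ 609. -124.   35.]]
X,Y -123.84503629664127 -32.31834861700905
[ 0.5 -0.4  1.1  1.1 -0.9  0.2 -0.6 -0.1 -2.1 -0.4 -1.7  1.7  1.9 -1.5
  2.3 -0.3]
t 17.82 X,Y,Z -142.7 -339.3 236.3 tilt,yaw [165.1   0.    0.4] F [ 0.4 -0.9  0.5] q [-0.75  0.26  1.41 -0.01  1.47 -2.06]
```

The plate now leans on the platform's front edge with its pockets up, turned about 41°. The flip is done, so I'll grip it square near its lower end and place it flat on the platform.

```bash
cat > q.py <<'E'
import sys; from h import *
from scipy.spatial.transform import Rotation as R
s=ctrl.get_state(); p=s['eef_pos']; C=R.from_euler('xyz',s['tcp_rot'])
print('t',round(s['time'],2),p.round(1),'q',s['qpos'].round(2),'F',s['contact_force'].round(1))
M=R.from_euler('ZYX',[-56.4,-12.4,11.7],degrees=True); c=np.array([600,-57.5,28.4])
m=M.as_matrix(); G=R.from_matrix(np.c_[-m[:,0],m[:,1],-m[:,2]])
for k in map(float,sys.argv[1:]):
    t=c+M.apply([-33,0,k]); print(k,t.round(0),np.round(np.r_[C.inv().apply(t-p),(C.inv()*G).as_rotvec(degrees=True)],1).tolist())
E
python3 q.py 80 -21
```

```text
t 17.82 [ 503.3 -349.4  236.3] q [-0.75  0.26  1.41 -0.01  1.47 -2.06] F [ 0.4 -0.9  0.5]
80.0 [559. -26.  98.] [29.2, 328.2, 136.4, -7.0, -15.8, 40.0]
-21.0 [588. -32.   1.] [-0.2, 330.1, 233.0, -7.0, -15.8, 40.0]
```

Request:
carry_out(
  rows=[
    [[5,55,0,0,0,7,0.72],[10,110,0,0,0,14,0.72],[15,165,10,0,0,21,0.72],[20,220,30,0,0,28,0.72],[25,275,60,-4,-8,35,0.72],[29,328,100,-7,-16,40,0.72],[29,328,136,-7,-16,40,0.72],[29,328,136,-7,-16,40,0.72],[29,328,136,-7,-16,40,0.72]],
  ],
)

```text
time: 18.95
eef_pos: [561.7, -27.9, 100.4]
tcp_rot: [2.934, 0.222, 2.154]
contact_force: [-0.1, 0.8, -0.0]
width: 73.4
grasp_force: 0.0
```

```bash
python3 q.py 30 -10 -21
```

```text
t 18.95 [561.7 -27.9 100.4] q [-0.2   0.11  1.93 -0.01  0.81 -0.8 ] F [-0.1  0.8 -0. ]
30.0 [574. -29.  50.] [4.0, -1.2, 51.6, 0.2, 0.4, -0.1]
-10.0 [585. -31.  12.] [4.3, -1.3, 91.6, 0.2, 0.4, -0.1]
-21.0 [588. -32.   1.] [4.3, -1.4, 102.6, 0.2, 0.4, -0.1]
```

Request:
carry_out(
  rows=[
    [[2,-1,30,0,0,0,0.72],[4,-1,60,0,0,0,0.72],[4,-1,80,0,0,0,0.72],[4,-1,90,0,0,0,0.72],[4,-1,90,0,0,0,0.72]],
  ],
)

```text
time: 19.58
eef_pos: [583.9, -31.6, 12.1]
tcp_rot: [2.935, 0.221, 2.153]
contact_force: [-0.5, 0.1, 0.3]
width: 73.7
grasp_force: 0.0
```

Request:
carry_out(
  rows=[
    [[0,0,4,0,0,0,0.72],[0,0,8,0,0,0,0.72],[0,0,12,0,0,0,0.72],[0,0,12,0,0,0,0.72]],
  ],
)

```text
time: 20.08
eef_pos: [585.5, -31.3, -0.8]
tcp_rot: [2.937, 0.219, 2.154]
contact_force: [-0.7, -0.2, -0.0]
width: 73.4
grasp_force: 0.0
```

Request:
carry_out(
  rows=[
    [[0,0,3,0,0,0,0.72],[0,0,3,0,0,0,-1],[0,0,3,0,0,0,-1],[0,0,3,0,0,0,-1],[0,0,3,0,0,0,-1]],
  ],
)

```text
time: 20.7
eef_pos: [590.2, -31.4, 0.3]
tcp_rot: [2.93, 0.224, 2.153]
contact_force: [-1.9, 4.2, 12.1]
width: 0.8
grasp_force: 6.2
```

The fingers closed above the plate again: the tips need about 34 mm of nominal depth. I'll reopen and go deeper.

Request:
carry_out(
  rows=[
    [[0,0,-12,0,0,0,0.72],[0,0,-12,0,0,0,0.72],[0,0,-12,0,0,0,0.72],[0,0,-12,0,0,0,0.72],[0,0,-12,0,0,0,0.72]],
  ],
)

```text
time: 21.32
eef_pos: [582.8, -30.8, 7.6]
tcp_rot: [2.937, 0.219, 2.154]
contact_force: [0.3, -0.2, -0.3]
width: 73.3
grasp_force: 0.0
```

```bash
python3 q.py -32; python3 - <<'E'
from h import *
im=ctrl.camera('side')['image'].astype(int); b=cv2.imread('pics/df_side.png')[:,:,::-1].astype(int)
x,y,w,h=250,134,40,48; L=im[y:y+h,x:x+w].sum(2)//3
for r in range(0,h,2): print(' '.join('%3d'%v for v in L[r,::2]))
E
```

```text
t 21.32 [582.8 -30.8   7.6] q [-0.2   0.31  1.92 -0.01  0.62 -0.79] F [ 0.3 -0.2 -0.3]
-32.0 [591. -33.  -9.] [-2.4, 2.3, 18.7, -0.0, 0.2, -0.1]
155 155 155 155 155 154 154 153 144 137  32  23  21  31  44  66  40  14  14  16
155 155 155 155 155 144 154 152 153 153  19  23  23  21  28  34  54  66  61  56
156 155 154 155  17  36 160 157 156  56  22  22  21  22  19  19  27  22  16  17
154 153 153 156  71  65  69  78  77  43  26  23  21  18  20  16  15  14  18  17
153 154 154  89  37  31  38  41  45  26  16  20  22  20  19  18  15  17  16  17
154 154 157  32  16  16  37  72  23  16  14  17  17  18  18  16  17  15  15  17
153 155 157  16  17  21  88  39  28  14  17  14  19  18  14  16  15  17  17  16
154 154 158  23  17  29  18  14  18  39  16  28  18  16  17  17  16  18  16  15
153 153 158  14  15  17  17  52  18  27  15  13  14  17  15  15  16  15  14  24
154 154 157  10  17  16  18  16  20  10  24 152 120 150  47  23  68   8  17  14
153 153 156  76  83  15  15  27 152 148 165 159 160 162  67  75 143 124  16  15
155 154 155 158  44  14  49 158 162 163 161 160 160 161  92  84 139 118  15
[... 264 characters left out ...]
 119  99 121 165 162 160 159 159 151 117  87 134  50 133 139
 83  83  77  71 131 128  99  97  99 101 125 163 164  99  95  83 139 139 137 137
 82  76  77 140 134 129 150  99  96 101 100  99 118 100 133 141 137 137 135  96
 65 128 137 133 134 129 154  98 102 101 102 100 102 102  91  94  94  96  73  76
135 137 132 135 131 118  80  87  87  89  89  90  94  96  91 141  74  77  76  77
136 133 134 132 131 134  66  71  73  74  74  75  79  82  75  74  75  75  77  77
134 134 133 130 133 132 124 126 126 125 122  68  69  70  71  70  71  72  75  74
134 132 131 132 131 131 132 131 131 130 132 133 134 134 136 136 137 137 123  72
134 133 134 133 132 132 131 130 129 130 132 133 133 134 134 134 136 135 136 138
```

Request:
carry_out(
  rows=[
    [[-1,1,6,0,0,0,0.72],[-2,2,12,0,0,0,0.72],[-2,2,16,0,0,0,0.72],[-2,2,19,0,0,0,0.72],[-2,2,19,0,0,0,0.72]],
  ],
)

```text
time: 22.0
eef_pos: [591.1, -32.5, -9.6]
tcp_rot: [2.937, 0.219, 2.154]
contact_force: [-0.2, 0.5, 0.4]
width: 73.7
grasp_force: 0.0
```

Request:
carry_out(
  rows=[
    [[0,0,1,0,0,0,-1],[0,0,1,0,0,0,-1],[0,0,1,0,0,0,-1],[0,0,1,0,0,0,-1]],
  ],
)

```text
time: 22.5
eef_pos: [591.7, -32.5, -9.4]
tcp_rot: [2.936, 0.219, 2.154]
contact_force: [-3.2, 0.7, 4.8]
width: 57.8
grasp_force: 62.6
```

```bash
python3 g.py 592 -33 100 0 124; python3 p.py -38 100 0 -38 25 0
```

```text
t 22.5 pos [591.7 -32.5  -9.4] F [-3.2  0.7  4.8] w 57.8 g 62.6 q [-0.2   0.36  1.9  -0.01  0.58 -0.79]
yaw,tilt,roll [123.4  12.6 -11.8]
row [-24.4, 21.8, -104.4] [11.7, 12.6, 0.7]
t 22.5 X,Y,Z -138.3 -10.3 -9.4 tilt,yaw [123.4  12.6 -11.8] F [-3.2  0.7  4.8] q [-0.2   0.36  1.9  -0.01  0.58 -0.79]
[-90.1, 91.6, -74.8, 6.6, 16.2, -40.2]
[-73.8, 76.7, -3.2, 6.6, 16.2, -40.2]
```

Request:
carry_out(
  rows=[
    [[-6,6,-26,0,0,0,-1],[-12,11,-52,0,0,0,-1],[-18,16,-78,4,4,0,-1],[-24,22,-104,8,8,0,-1],[-24,22,-104,12,13,0,-1],[-24,22,-104,12,13,0,-1]],
  ],
)

```text
time: 23.25
eef_pos: [594.0, -33.4, 99.1]
tcp_rot: [-3.136, -0.004, 2.176]
contact_force: [-0.7, 0.3, -1.0]
width: 57.7
grasp_force: 64.4
```

```bash
python3 p.py -38 100 0 -38 40 0
```

```text
t 23.25 X,Y,Z -135.9 -10.6 99.1 tilt,yaw [124.7  -0.2   0.3] F [-0.7  0.3 -1. ] q [-0.2   0.35  1.58 -0.    1.21 -0.81]
[-67.5, 71.6, -1.6, -0.2, -0.4, -40.5]
[-67.8, 71.9, 58.4, -0.2, -0.4, -40.5]
```

Request:
carry_out(
  rows=[
    [[-11,12,0,0,0,-7,-1],[-22,24,0,0,0,-14,-1],[-34,36,0,0,0,-21,-1],[-45,48,0,0,0,-28,-1],[-57,60,0,0,0,-35,-1],[-67,72,0,0,0,-40.5,-1],[-67,72,20,0,0,-40.5,-1],[-67,72,40,0,0,-40.5,-1],[-67,72,52,0,0,-40.5,-1],[-67,72,58,0,0,-40.5,-1],[-67,72,58,0,0,-40.5,-1]],
  ],
)

```text
time: 24.62
eef_pos: [688.3, -46.6, 39.2]
tcp_rot: [-3.14, -0.011, 2.883]
contact_force: [0.8, -0.1, -0.7]
width: 57.4
grasp_force: 64.4
```

```bash
python3 p.py -38 20 0; python3 - <<'E'
from h import *
im=ctrl.camera('side')['image'].astype(int)
x,y,w,h=204,110,84,64; L=im[y:y+h,x:x+w].sum(2)//3
for r in range(0,h,2): print(' '.join('%3d'%v for v in L[r,::3]))
E
```

```text
t 24.62 X,Y,Z -41.3 0.8 39.2 tilt,yaw [ 1.652e+02 -6.000e-01  1.000e-01] F [ 0.8 -0.1 -0.7] q [-0.19  0.61  1.35 -0.    1.2  -1.5 ]
[-3.4, -0.8, 19.2, -0.1, -0.6, -0.0]
140 150 146 142 117  36  88  27  78  83  24  21  20  19  19  18  15  34  16  17  12  12   9   7  12   9  71  80
118 130 143 155  28  75  18  13   5  81  24  22  20  19  19  19  17  32  22  14  12  10  12  10  12   8  81  80
 84 108  86  98  52  15  16  13   6  79  23  22  21  22  19  18  18  19  27  12  12  11   8  13   8  16  78  74
 75  38  61  24  15  12  11   9  27  86  20  18  18  16  14  22  18  17  18  12  12   9  11   8   7  46  78  72
 76  54  19  18  10   8  11  41  77  94  56  23  17  19  17  16  16  16  17   9   9  10   9  12  10  73  78  70
 50  19  15   9  11  18  60  77  86  60  77  21  15  18  15  16  16  20  16 115  54  48  32  13  15  80  76  69
 18  13  10  10  17  59 108  72  54  75  36  18  17  18  18  16  17  19  13 146 143 143 144 112 111 107 103 133
  9  10  10  31  57 105  57  39  77  30  34  14  15  16  65  60  16  16  83 141 139 139 141 141 141 138 138 130
 11   7  41  81  98  54  53  52  38
[... 1952 characters left out ...]
  73  75  76  78  79  79  77
137 136 115 104 104 150 159 159 161 160 160 160 160 160 161 112  83  83  83  67 132 139 139  71  77  78  80  79
136 138 140 110 104 104 168 161 160 160 161 161 160 162 109  84  84  84  77 132 138 136 137 138 126  77  79  80
136 138 138 140 103 105 105 171 159 160 160 160 162 110  84  85  85  76 134 140 137 137 135 137 139 130  75  80
139 138 139 141 134 102 106 101 161 159 159 162 110  85  85  86  78 135 138 136 135 136 135 137 139 137 141 127
140 137 139 138 140 135 104 104 106 160 162 104  85  85  87  77 133 139 138 136 136 135 137 136 137 140 140 141
138 138 139 139 141 138 135 102 103 114  92  85  85  86  75 132 141 138 136 136 134 135 137 137 138 138 139 140
```

Request:
carry_out(
  rows=[
    [[0,0,6,0,0,0,-1],[-3,-1,12,0,0,0,-1],[-3,-1,16,0,0,0,-1],[-3,-1,16,0,0,0,-1]],
  ],
)

```text
time: 25.18
eef_pos: [690.8, -48.4, 23.1]
tcp_rot: [-3.14, -0.011, 2.883]
contact_force: [-0.0, 0.3, -0.7]
width: 57.5
grasp_force: 64.4
```

Request:
carry_out(
  rows=[
    [[0,0,2,0,0,0,-1],[0,0,4,0,0,0,-1],[0,0,4,0,0,0,-1]],
  ],
)

```text
time: 25.55
eef_pos: [691.1, -48.4, 19.6]
tcp_rot: [-3.14, -0.01, 2.883]
contact_force: [-0.1, 0.4, -0.7]
width: 57.6
grasp_force: 64.4
```

Request:
carry_out(
  rows=[
    [[0,0,2,0,0,0,-1],[0,0,4,0,0,0,-1],[0,0,4,0,0,0,-1]],
  ],
)

```text
time: 25.92
eef_pos: [690.9, -48.4, 15.5]
tcp_rot: [-3.14, -0.01, 2.883]
contact_force: [0.7, -0.6, -1.5]
width: 57.8
grasp_force: 64.4
```

Request:
carry_out(
  rows=[
    [[0,0,1,0,0,0,-1],[0,0,3,0,0,0,-1],[0,0,3,0,0,0,-1]],
  ],
)

```text
time: 26.3
eef_pos: [691.5, -48.5, 13.1]
tcp_rot: [-3.14, -0.009, 2.883]
contact_force: [0.1, -0.5, 0.1]
width: 57.8
grasp_force: 64.6
```

Request:
carry_out(
  rows=[
    [[0,0,1,0,0,0,-1],[0,0,2,0,0,0,-1],[0,0,3,0,0,0,-1],[0,0,3,0,0,0,-1]],
  ],
)

```text
time: 26.8
eef_pos: [691.9, -48.6, 11.8]
tcp_rot: [-3.14, -0.008, 2.883]
contact_force: [-1.3, -0.1, 7.5]
width: 57.8
grasp_force: 65.9
```

Contact is light, so I'll release slowly and then rise.

Request:
carry_out(
  rows=[
    [[0,0,-1,0,0,0,0.5],[0,0,-1,0,0,0,0.6],[0,0,-1,0,0,0,0.75],[0,0,-1,0,0,0,0.85],[0,0,-1,0,0,0,0.85],[0,0,-15,0,0,0,0.85],[0,0,-45,0,0,0,0.85],[0,0,-90,0,0,0,0.85],[0,0,-140,0,0,0,0.85],[0,0,-190,0,0,0,0.85]],
  ],
)

```text
time: 28.05
eef_pos: [693.1, -48.6, 202.7]
tcp_rot: [-3.14, -0.008, 2.883]
contact_force: [0.3, 0.2, -0.8]
width: 79.2
grasp_force: 0.0
```

Request:
carry_out(
  rows=[
    [[20,-55,0,0,0,0,0.85],[40,-110,0,0,0,0,0.85],[60,-165,0,0,0,0,0.85],[80,-220,0,0,0,0,0.85],[100,-275,0,0,0,0,0.85],[120,-330,0,0,0,0,0.85],[120,-330,0,0,0,0,0.85],[120,-330,0,0,0,0,0.85]],
  ],
)

```text
time: 29.05
eef_pos: [493.0, -337.0, 202.4]
tcp_rot: [-3.14, -0.008, 2.883]
contact_force: [-0.3, -0.3, 0.4]
width: 79.0
grasp_force: 0.0
```

```bash
python3 - <<'E'
from h import *
c=ctrl.camera('side'); im=c['image'].astype(int); cv2.imwrite('pics/fin.png',c['image'][:,:,::-1])
x,y,w,h=190,114,96,62; L=im[y:y+h,x:x+w].sum(2)//3
for r in range(0,h,2): print(' '.join('%3d'%v for v in L[r,::3]))
from scipy.spatial.transform import Rotation as R
g=cv2.GaussianBlur(c['image'].astype(float),(3,3),0); gx=np.hypot(cv2.Sobel(g,-1,1,0),cv2.Sobel(g,-1,0,1)).sum(2)
b=[]
for X in range(-60,61,3):
  for Y in range(-30,31,3):
    for w in range(-35,6,2):
      M=R.from_euler('Z',w,degrees=True); P=np.array([728+.967*X+.256*Y,-58-.256*X+.967*Y,41])+M.apply([[i,j,k] for i in(-60,60) for j in(-30,30) for k in(-6,6)])
      e=np.zeros(gx.shape,np.uint8); hh=cv2.convexHull(proj(c,P).astype(np.float32)); cv2.polylines(e,[np.round(hh*16).astype(int)],True,1,shift=4); b.append((gx[e>0].mean(),X,Y,w))
b.sort(reverse=True); print(np.round(b[:5]).tolist())
E
python3 df.py | grep -v '^side'
```

```text
140 134  95  69  63  89 108  30 106  22  17   7   7  40  75  72  89 132 130 130 131 107  11  11  10  10  10   8   6   7  50  75
140 145 140 134  92  62  51  51  14  16  10  10   7  36  73  69 133 130 128 131 133 115   8   8  10   9  11   9  12   8  80  75
120 130 143 147 140  57  47  18  15  11  12  14  55  70  76 136 130 129 130 132 132 135  28  11   6   7   8  11  10   5  77  75
 91 109 121  48  55  27  18   7   8   9  16  55 107  63  48 133 129 145 135 131 131 134 138 106 102  47  42  17  12  36  76  74
 65  70  64  56  28  17   9  13   8  29  56 101  50  53  47 135 151 149 149 144 132 132 133 136 137 138 138 136 108 106 102 112
124  11  30  19  16   7  11   9  40  77  89  50  51  50  72 150 149 149 150 152 128 132 134 136 135 134 135 137 136 137 134 135
140  96  11  14   9   8  17  55  67  80  51  52  48 112 153 150 150 151 152 152 152 143 135 135 135 134 135 135 136 134 134 133
142 145  78   7  10  16  54 102  68  51  51  45 131 152 151 152 152 152 152 152 152 152 146 136 134 134 135 136 135 134 135 134
122 145 157  15  31  56  98  55  50  51  47 168 151 152 151 151 152 152 152 
[... 2834 characters left out ...]
1 130 131 131 132 132 133 134 136
[[333.0, 27.0, 3.0, -17.0], [326.0, 27.0, -9.0, -15.0], [322.0, 24.0, 3.0, -19.0], [319.0, 27.0, -3.0, -25.0], [319.0, 27.0, 3.0, -15.0]]
top [327, 111, 17, 21, 198] world~ [756. -67.] new [203. 196. 175.] old [194. 187. 178.]
top [325, 130, 15, 16, 130] world~ [705. -55.] new [203. 197. 175.] old [197. 189. 180.]
top [250, 141, 262, 243, 24831] world~ [ 188. -312.] new [92. 98. 82.] old [105. 108.  95.]
top [320, 143, 20, 8, 75] world~ [670. -47.] new [164. 159. 146.] old [198. 190. 181.]
top [225, 185, 29, 40, 758] world~ [479. 248.] new [155. 157. 144.] old [202. 203. 182.]
top [305, 349, 48, 35, 582] world~ [-39. -32.] new [73. 80. 64.] old [71. 76. 65.]
```

```bash
python3 - <<'E'
from h import *
import pickle
for n in('top','side'):
    b0=cv2.GaussianBlur(pickle.load(open(n+'.pkl','rb'))['image'],(5,5),0).astype(int); c=ctrl.camera(n); im=cv2.GaussianBlur(c['image'],(5,5),0).astype(int)
    d=(im[...,0]-im[...,2])-(b0[...,0]-b0[...,2]); u=proj(c,[728,-58,47])[0].astype(int)
    m=np.zeros(d.shape,np.uint8); s=(slice(u[1]-45,u[1]+45),slice(u[0]-45,u[0]+45)); m[s]=d[s]>(5 if n=='side' else 7); m=cv2.morphologyEx(m,cv2.MORPH_OPEN,np.ones((3,3)))
    k,l,st,ce=cv2.connectedComponentsWithStats(m); i=1+st[1:,4].argmax(); yx=np.argwhere(l==i)[:,::-1].astype(float)
    P=ray2plane(c,yx,47)[:,:2]; r=cv2.minAreaRect(P.astype(np.float32)); q=np.array(r[0])-[728,-58]
    print(n,st[i],np.round(r[0],1),np.round(r[1],1),round(r[2],1),'X,Y',q@[.967,-.256],q@[.256,.967])
    # spare
c=ctrl.camera('top'); 
E
```

```text
top [323 111  23  36 575] [725.1 -58. ] [ 57.3 116.8] 75.6 X,Y -2.7780555419921873 -0.751928352355957
side [223 132  31  21 357] [721.4 -54.1] [ 60.5 118.9] 76.0 X,Y -7.353364807128906 2.0492961807250976
```

```bash
python3 -c "
from bench import ctrl
print(ctrl.finish_job())"
```

```text
the job is handed in; nothing more can be done
None
```

The job is handed in: the plate lies flat with its pockets up on the platform, about 5 mm off centre and square to it, though it slipped from the fingers mid-tip and I had to regrip and place it; I did not re-measure the other plate, but the arm never went near it except high overhead.

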